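# Close up the ramekin rail and clamp its end stop

### The job

The two ramekins on the low metal rail stand loose. Unscrew the black clamp knob on the rail's sliding end stop until the stop is free (it takes more than one twist to free it fully), slide the stop along its bar so that it pushes both ramekins up snug against each other and against the fixed end plate, and then screw the knob down again firmly, about as tight as you found it, so that the stop is locked there. Leave the ramekins upright on the rail and everything else on the worktop where it is.

Things in the scene. Friction and masses are not known exactly. Their poses are not given: they have to be found in the camera images.
- ramekin_rail: Low aluminium rail, fixed, 354 mm long (own y), 142 mm deep (own x, away from the robot). Origin: worktop level under the guide bar's middle; y points to the end where the stop starts. Ramekin bed: 8 mm above the worktop, centre line x = 68 mm, between kerbs 22 mm high, 87 mm apart. Fixed end plate: face at y = -155 mm, 54 mm high.
- guide_bar: Flat steel bar, 30 x 14 mm in section, leaning 35 deg like the knob's block, fixed along the front of the rail between two dark posts; its axis lies 50 mm above this body's origin (= the rail's origin) and runs along y from -167 to +167 mm. The clamp knob's screw presses on it inside the stop's block.
- end_stop (a joint): Sliding end stop on the guide bar: dark steel block, 46 mm wide, with an aluminium pusher plate across the bed. Metres: 0 at the open end (pusher face at rail y = +103 mm), growing as it slides along the rail's -y to the fixed end plate, at most 0.115. With both ramekins snug it rests at about 0.090. Unclamped it slides with some 2 N.
- stop_face (a point): Centre of the pusher plate's face that meets the ramekins; axes as the rail's. It lies 27 mm along -y from the knob's axis.
- clamp_knob: Round black ribbed knob, 38 mm wide, 29 mm tall, on the stop's slanted face. Origin: on its axis at grip height, 11 mm below its top, 26 mm off the block; z: outwards along the axis, leaning 35 deg from vertical to rail -x. Clockwise tightens. Starts tight; quite free after 1.9 to 2.4 rad anticlockwise (limit at 3.8). Turns with 0.1 N m loose, 0.2 tight; a hard stop 2.5 rad past first bite.
- row_ramekin_a: White fluted ramekin, 84 mm diameter, 42 mm high, open top, on the rail's bed next to the fixed end plate. Origin: centre of its underside; z up.
- row_ramekin_b: The same kind of ramekin, on the bed between the first one and the pusher plate. Origin: centre of its underside; z up.
- salt_shaker: Bystander: glass salt shaker, 45 mm wide, 86 mm tall, in front of the rail. Origin: centre of its underside.
- lime: Bystander: lime, 53 mm long, 44 mm high, in front of the rail.
- garlic: Bystander: garlic bulb, 47 mm wide, 49 mm high, behind the rail.
Mind the look-alikes: they are no part of the job. Leave any orange look-alike of the row_ramekin_b alone. What is shaped like the row_ramekin_a but green is not meant.

How it is judged:
On the way, in this order (a step that is already met when the one before it is completed fails the run):
1. the clamp knob is unscrewed until it no longer bears on the guide bar (contact force between clamp_knob and guide_bar below 3 N), for 0.2 s.
2. the stop has closed the row: pusher, both ramekins and end plate with no more than about 3 mm of slack in all (value of joint end_stop above 0.0868 m and x of row_ramekin_a in the frame of ramekin_rail between 0.055 and 0.081 m and y of row_ramekin_a in the frame of ramekin_rail between -0.125 and -0.015 m and angle between each of row_ramekin_a, row_ramekin_b's own z axis and vertical below 0.12 rad and z of each of row_ramekin_a, row_ramekin_b in the frame of ramekin_rail below 0.015 m and x of row_ramekin_b in the frame of ramekin_rail between 0.055 and 0.081 m and y of row_ramekin_b in the frame of ramekin_rail between -0.125 and -0.015 m), for 0.2 s.
At the end, for the whole second after the job is handed in: The end stop has closed the row (end_stop above 0.0868, so no more than about 3 mm of slack in all), both ramekins stand upright between the kerbs on the bed, at rest, and the knob's screw presses on the guide bar with more than 20 N (it starts at some 35 to 55 N) (all of step 2 and contact force between clamp_knob and guide_bar above 20 N and velocity of joint end_stop between -0.003 and 0.003 m/s and linear speed of each of row_ramekin_a, row_ramekin_b below 0.01 m/s); the robot touches nothing.
It fails at once if salt shaker is shoved about (more than 30 mm) (distance of salt_shaker from where it was at the start of the episode above 0.03 m).
It fails at once if lime is shoved about (more than 30 mm) (distance of lime from where it was at the start of the episode above 0.03 m).
It fails at once if garlic is shoved about (more than 30 mm) (distance of garlic from where it was at the start of the episode above 0.03 m).
It also fails if it takes over 58 s, if anything falls off the work surface, if the arm or the gripper's body presses on something with over 40 N, if the wrist force passes 120 N, or if a joint passes its speed limit or range.

### The arm

A 7-joint arm with a two-finger parallel gripper is mounted at the origin on a cart in front of the work surface, level with it; the furniture and walls round the work are solid. World frame = base frame: x ahead of the robot, y to its left, z up, the work surface at z = 0. Lengths are in m, angles in rad, forces in N, time in s.
With the tool pointing down it reaches from about 0.4 to 0.85 m from the base axis. Payload 10.4 kg.
Tool frame: the origin (TCP) lies between the finger pads; the fingertips stand 8 mm ahead of it and the grasp point (between the pads) lies 11 mm behind it; z points along the fingers, y is the line along which they close (so a half turn about z gives the same grasp; the last joint's range is limited). The gripper opens to 85 mm and grips with 20 to 120 N. Pads are 22 mm wide; open, the fingers measure 114 mm over their backs; the gripper's body (76 mm by 85 mm) begins 54 mm behind the grasp point. The pads swing forward as they close: fully open they stand 13 mm farther back than shut.
Start: joints at [1.198, 0.332, -0.065, 1.46, 0.022, 1.35, -0.088], TCP at [0.214, -0.587, 0.239] pointing down, gripper open.
Joint ranges: [-2.6, 2.6], [-0.5, 2.12], [-1.47, 1.34], [0.16, 2.42], [-1.27, 4.41], [0.06, 2.06], [-2.6, 2.6]. Speed limits (rad/s): [2.22, 2.22, 2.79, 2.79, 3.14, 3.14, 3.14].

### API

Orientations are given as [roll, pitch, yaw] about the fixed x, y, z axes, in that order (R = Rz(yaw) Ry(pitch) Rx(roll)).
In Python, from plant import bot gives the robot as it stands. Calls block until the motion is done:
- bot.move_ptp(position, orientation): joint-space move of the TCP to a pose.
- bot.movel(position, frame=None, vel=0.15, f_stop=None): straight line of the TCP; frame=None keeps the orientation; vel is the mean speed in m/s. With f_stop (N) it stops when the force on the tool has changed by that much, and returns True; else False.
- bot.move_joints(angles): joint-space move.
- bot.set_gripper(opening): finger opening in m; the grip force is fixed at half the most; returns when the fingers have stopped.
- bot.pause(seconds).
- bot.ik(position, orientation): joint angles nearest the present ones, or None.
- bot.sense(): the state.
- bot.camera(name): name is "scene" or "top"; returns (picture, depth): 400x640x3 uint8, red, green, blue; 400x640 float32, m along the optical axis (not along the pixel's ray), 0 where there is no reading.
- bot.camera_model(name): a dict with "camera_matrix" (3x3 intrinsics, pixels), "position" and "attitude" of the camera in the world. Camera axes: x right, y down, z forward; pixel columns grow to the right and rows downward; lengths in m; the calibration is good to about 2 mm. A picture is of the moment at which its call begins. camera_model takes no time and is no camera call.
A pose or a line that the arm cannot do raises bot.Unreachable and nothing moves.
- bot.close_job(): hands the job in; it is judged then, once.
The state is a dict: "t": time; "q": joint angles; "dq": joint speeds; "tau": joint torques, N m; "tool_pos": TCP position; "tcp_rot": TCP orientation; "contact_force": force on the tool from outside, world axes, zero at the start; "ft_torque": the same for the moment, N m; "width": finger opening in m; "grasp_force": force on a finger pad.
Only numpy, scipy, OpenCV 4.12 (cv2) and the standard library are available. Lean on these libraries where they do the work, as an engineer would, in place of code of your own. Each camera call takes 0.05 s, during which the arm holds its last target. There are 200 camera calls.

## Working session

There is one attempt and no reset: what is moved stays moved. The work goes in short steps, each a Python script; the robot and the scene stay as the last script left them, time stands still between calls to the robot, and variables do not carry over. Pictures are saved under pics/ and viewed, at most 10 in all, crops included, and the job is handed in when it is done.

```bash
ls; mkdir -p pics; python3 - <<'E'
from plant import bot
import cv2,numpy as np
s=bot.sense();print(s['t'],s['tool_pos'],s['tcp_rot'],s['width'])
for n in("scene","top"):
    p,d=bot.camera(n);cv2.imwrite(f"pics/{n}0.png",p[:,:,::-1]);np.savez(f"pics/{n}0.npz",p=p,d=d)
    print(bot.camera_model(n))
E
```

```text
pics
0.0 [ 0.21404416 -0.586812    0.23851227] [-3.14014060e+00  6.07336654e-05  3.49806876e-01] 0.08547029269982764
{'camera_matrix': array([[392.65864496,   0.        , 323.64813022],
       [  0.        , 392.65864496, 194.66534223],
       [  0.        ,   0.        ,   1.        ]]), 'position': array([-0.0254276 ,  0.38023741,  0.64017697]), 'attitude': array([-2.26632066,  0.01336929, -2.12665376])}
{'camera_matrix': array([[449.98625794,   0.        , 321.81562835],
       [  0.        , 449.98625794, 197.6930245 ],
       [  0.        ,   0.        ,   1.        ]]), 'position': array([0.40549204, 0.03067663, 0.911502  ]), 'attitude': array([-3.02017067,  0.01342231, -1.57550196])}
```

View pics/scene0.png

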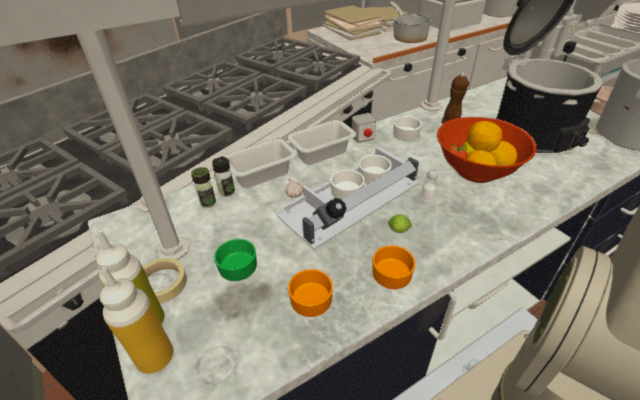

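View pics/top0.png

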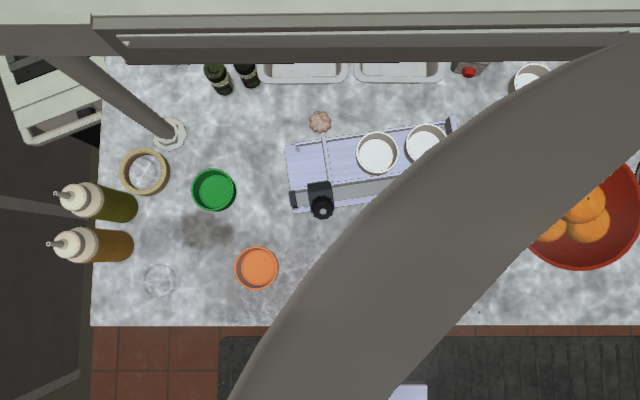

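The scene view shows the knob at about (336,208), the posts at (308,229) and (413,168), and the white ramekins at (347,182) and (374,167). In the top view the knob is at (321,207) and the rail runs from x≈290 to 460, with its right end hidden by the arm.

```bash
cat > h.py <<'E'
import numpy as np,cv2
from scipy.spatial.transform import Rotation as Ro
from plant import bot
def cloud(n,d):
    m=bot.camera_model(n);K=m["camera_matrix"];v,u=np.mgrid[:400,:640]
    c=np.stack([(u-K[0,2])/K[0,0]*d,(v-K[1,2])/K[1,1]*d,d],-1)
    return c@Ro.from_euler('xyz',m["attitude"]).as_matrix().T+m["position"]
E
python3 - <<'E'
from h import *
for n,box in(("scene",(270,140,440,250)),("top",(275,100,475,225))):
    z=np.load(f"pics/{n}0.npz");p,d=z['p'],z['d'];P=cloud(n,d)
    np.save(f"pics/P_{n}.npy",P)
    print(n,"table z:",np.round(P[[330,240,260] if n=="scene" else [250,300,150],[200,480,360] if n=="scene" else [190,190,260]],3).tolist())
    hsv=cv2.cvtColor(p,cv2.COLOR_RGB2HSV);dark=(p.max(2)<75)
    x0,y0,x1,y1=box;M=np.zeros_like(dark);M[y0:y1,x0:x1]=1
    k=(dark&M&(P[...,2]>.015)&(P[...,2]<.14)).astype(np.uint8)
    nn,l,st,ce=cv2.connectedComponentsWithStats(k)
    for i in range(1,nn):
        if st[i,4]>25:
            q=P[l==i];print(st[i],"med",np.round(np.median(q,0),3),"min",q.min(0).round(3),"max",q.max(0).round(3))
    w=((p.min(2)>185)&M&(P[...,2]>.042)&(P[...,2]<.06)).astype(np.uint8)
    nn,l,st,ce=cv2.connectedComponentsWithStats(w)
    for i in range(1,nn):
        if st[i,4]>25:
            q=P[l==i];c,r=cv2.minEnclosingCircle(q[:,:2].astype(np.float32));print("white",st[i],np.round(c,3),round(r,4),q[:,2].mean().round(3))
    c=p[y0:y1,x0:x1];cv2.imwrite(f"pics/{n}_c.png",cv2.resize(c,None,fx=4 if n=="top" else 4.5,fy=4 if n=="top" else 4.5,interpolation=cv2.INTER_CUBIC)[:,:,::-1])
E
```

```text
scene table z: [[0.428, 0.373, -0.0], [0.309, -0.225, 0.002], [0.406, 0.032, -0.0]]
[409 159   9  10  29] med [ 0.547 -0.236  0.062] min [ 0.542 -0.245  0.048] max [ 0.566 -0.234  0.068]
[408 170   9   9  40] med [ 0.547 -0.237  0.025] min [ 0.54  -0.244  0.015] max [ 0.56  -0.233  0.043]
[314 198  32  31 394] med [0.484 0.053 0.093] min [0.465 0.024 0.034] max [0.529 0.071 0.112]
[303 220  11  23 158] med [0.5   0.103 0.043] min [0.492 0.094 0.016] max [0.516 0.106 0.068]
white [377 147  28  16  56] [ 0.621 -0.219] 0.047 0.054
white [330 171  32  19  53] [ 0.6   -0.065] 0.0429 0.05
white [304 186  22  16  43] [0.589 0.034] 0.0374 0.056
top table z: [[0.412, 0.31, -0.002], [0.313, 0.307, -0.004], [0.617, 0.17, -0.001]]
[445 119   7  16  65] med [ 0.652 -0.21   0.037] min [ 0.639 -0.213  0.017] max [ 0.667 -0.208  0.05 ]
[308 181  26  38 747] med [0.505 0.043 0.089] min [0.468 0.02  0.054] max [0.542 0.068 0.113]
[291 192   7  16  40] med [0.499 0.094 0.064] min [0.494 0.091 0.022] max [0.52  0.1   0.069]
white [406 123  40  37 128] [ 0.619 -0.162] 0.0418 0.048
white [356 131  43  42 225] [ 0.601 -0.066] 0.042 0.048
```

View pics/scene_c.png

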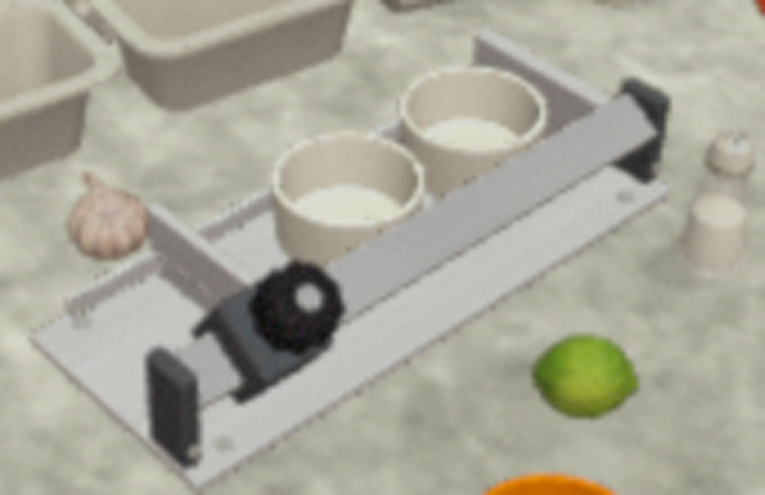

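View pics/top_c.png

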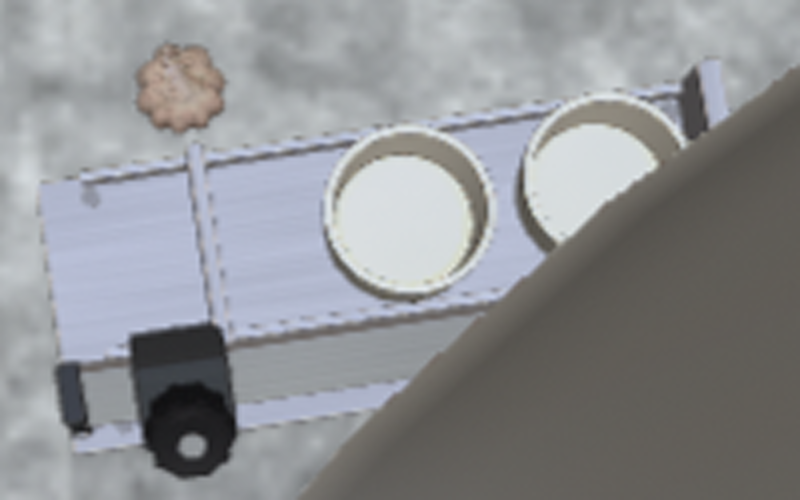

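The crops show the knob's grey hub at scene (338.5,205.5) and top (323.3,211). The bar face is visible between block and far post. The lime is well in front of the rail's middle and the shaker by the far post.

```bash
python3 - <<'E'
from h import *
Ps=np.load("pics/P_scene.npy");Pt=np.load("pics/P_top.npy")
print("hub scene",Ps[203:208,336:341].reshape(-1,3).mean(0).round(4),"top",Pt[210:213,322:325].reshape(-1,3).mean(0).round(4))
# bar face in scene crop: polygon
m=np.zeros((400,640),np.uint8);f=lambda a:[(270+x/4.5,140+y/4.5) for x,y in a]
cv2.fillPoly(m,[np.int32(f([(355,272),(360,300),(640,150),(620,112)]))],1)
q=Ps[m>0];c=np.median(q,0);q=q[np.abs(q[:,2]-c[2])<.02];c=q.mean(0);u,s,v=np.linalg.svd(q-c);n=v[2]*np.sign(v[2][2])
print("bar",len(q),c,"n",n,"tilt",np.degrees(np.arccos(n[2])),"yaw",np.degrees(np.arctan2(-n[1],-n[0])),"rms",s[2]/len(q)**.5,"dir",v[0],np.degrees(np.arctan2(-v[0][0],v[0][1])))
# rear kerb in top: line between crop pts
for a in[(90,178),(150,169),(300,147),(560,108),(660,94)]:
    x,y=int(275+a[0]/4),int(100+a[1]/4);print(Pt[y-1:y+2,x-1:x+2,:].reshape(-1,3)[np.argmax(Pt[y-1:y+2,x-1:x+2,2])].round(3))
# bed left edge corners at base (scene crop)
for a in[(33,338),(205,482),(662,190)]:
    x,y=int(270+a[0]/4.5),int(140+a[1]/4.5);print("base corner",Ps[y,x].round(3))
# top faces
yaw=np.radians(7.9)
ex=np.array([np.cos(yaw),np.sin(yaw),0]);ey=np.array([-np.sin(yaw),np.cos(yaw),0])
nn=-np.sin(.611)*ex+np.array([0,0,np.cos(.611)]);print("nn",nn)
o=c-(nn*7e-3);o0=o-ey*(o@ey);print("bar axis pt",o,"z expected .05")
E
```

```text
hub scene [0.48   0.0398 0.1037] top [0.4801 0.0391 0.1016]
bar 618 [ 0.53352306 -0.12071109  0.05370839] n [-0.57610773 -0.08677532  0.81275453] tilt 35.63406361197639 yaw 8.565696606435596 rms 0.0014412920643245713 dir [-0.14535078  0.98937676  0.00260322] 8.357621364812331
[0.624 0.094 0.023]
[0.63  0.059 0.021]
[ 0.641 -0.014  0.023]
[ 0.649 -0.14   0.049]
[ 0.667 -0.2    0.022]
base corner [0.618 0.121 0.008]
base corner [0.486 0.095 0.003]
base corner [ 0.535 -0.244  0.007]
nn [-0.56824223 -0.07885012  0.81907474]
bar axis pt [ 0.53750076 -0.12015914  0.04797487] z expected .05
```

```bash
cat >> h.py <<'E'
yaw=np.radians(8.3)
ex=np.array([np.cos(yaw),np.sin(yaw),0]);ey=np.array([-np.sin(yaw),np.cos(yaw),0]);ez=np.array([0,0,1.])
n=-np.sin(np.radians(35))*ex+np.cos(np.radians(35))*ez
knob0=np.array([.480,.0395,.1027])-.011*n
def ori(phi): # tool z=-n, tool y = ey turned by phi about tool z
    z=-n;y=ey;R=np.column_stack([np.cross(y,z),y,z])@Ro.from_euler('z',phi).as_matrix()
    return Ro.from_matrix(R).as_euler('xyz')
E
python3 - <<'E'
from h import *
for end in(0,.09):
  for back in (-.010,.08):
    for phi in np.arange(-3,3.2,.5):
      q=bot.ik(knob0+back*n-ey*end,ori(phi));print(end,back,round(phi,1),None if q is None else np.round(q,2))
# heights near pusher
P=np.load("pics/P_scene.npy");q=P.reshape(-1,3);o=np.array([.516,.0445,0])
l=np.c_[(q-o)@ex,(q-o)@ey,q[:,2]]
m=(l[:,0]>.02)&(l[:,0]<.12)&(l[:,1]>-.045)&(l[:,1]<-.01);print("pusher zmax",l[m][:,2].max())
E
```

```text
0 -0.01 -3.0 [ 1.04 -0.13 -1.16  2.41 -0.61  0.2  -1.15]
0 -0.01 -2.5 [ 1.05 -0.13 -1.17  2.41 -0.62  0.2  -1.64]
0 -0.01 -2.0 [ 1.05 -0.13 -1.17  2.41 -0.62  0.2  -2.14]
0 -0.01 -1.5 None
0 -0.01 -1.0 None
0 -0.01 -0.5 None
0 -0.01 0.0 None
0 -0.01 0.5 None
0 -0.01 1.0 [ 1.02 -0.13 -1.14  2.41 -0.59  0.2   1.11]
0 -0.01 1.5 None
0 -0.01 2.0 [ 1.27 -0.21 -1.35  2.41 -0.94  0.26  0.43]
0 -0.01 2.5 [ 0.97 -0.12 -1.1   2.41 -0.54  0.19 -0.44]
0 -0.01 3.0 [ 1.03 -0.13 -1.14  2.41 -0.6   0.2  -0.88]
0 0.08 -3.0 None
0 0.08 -2.5 None
0 0.08 -2.0 None
0 0.08 -1.5 None
0 0.08 -1.0 None
0 0.08 -0.5 None
0 0.08 0.0 None
0 0.08 0.5 None
0 0.08 1.0 None
0 0.08 1.5 None
0 0.08 2.0 None
0 0.08 2.5 None
0 0.08 3.0 None
0.09 -0.01 -3.0 [ 0.77 -0.03 -0.66  2.38 -0.73  0.25 -0.8 ]
0.09 -0.01 -2.5 [ 0.76 -0.03 -0.64  2.38 -0.72  0.25 -1.3 ]
0.09 -0.01 -2.0 [ 0.74 -0.03 -0.63  2.38 -0.72  0.25 -1.8 ]
0.09 -0.01 -1.5 [ 0.71 -0.03 -0.6   2.39 -0.72  0.25 -2.31]
0.09 -0.01 -1.0 None
0.09 -0.01 -0.5 None
0.09 -0.01 0.0 [ 0.16 -0.06 -0.07  2.41 -0.64  0.23  2.4 ]
0.09 -0.01 0.5 [ 0.23 -0.05 -0.13  2.41 -0.66
[... 166 characters left out ...]
 2.39 -0.72  0.25  0.48]
0.09 -0.01 2.5 [ 0.75 -0.03 -0.63  2.38 -0.72  0.25 -0.02]
0.09 -0.01 3.0 [ 0.77 -0.03 -0.66  2.38 -0.73  0.25 -0.52]
0.09 0.08 -3.0 [ 0.88 -0.36 -0.62  2.41 -0.82  0.58 -0.74]
0.09 0.08 -2.5 [ 0.87 -0.36 -0.62  2.41 -0.82  0.58 -1.24]
0.09 0.08 -2.0 [ 0.86 -0.35 -0.61  2.41 -0.81  0.57 -1.75]
0.09 0.08 -1.5 [ 0.84 -0.35 -0.6   2.41 -0.8   0.57 -2.26]
0.09 0.08 -1.0 None
0.09 0.08 -0.5 None
0.09 0.08 0.0 None
0.09 0.08 0.5 None
0.09 0.08 1.0 None
0.09 0.08 1.5 None
0.09 0.08 2.0 [ 0.8  -0.35 -0.56  2.41 -0.78  0.56  0.5 ]
0.09 0.08 2.5 [ 0.84 -0.35 -0.59  2.41 -0.8   0.57  0.02]
0.09 0.08 3.0 [ 0.87 -0.36 -0.62  2.41 -0.82  0.58 -0.46]
pusher zmax 0.47094170613266734
```

```bash
python3 - <<'E'
from h import *
for phi in(np.pi,):
  for up,b in((.05,0),(.08,0),(.08,.03),(.08,.05),(.12,0),(.12,.05)):
    for s in(0,.09):
      q=bot.ik(knob0-.011*n+up*ez+b*ex-ey*s,ori(phi));print(up,b,s,None if q is None else np.round(q,3))
for a in(-.008,-.011,-.014):
  for phi in(np.pi,np.pi-.3,np.pi+.3):
    q=bot.ik(knob0+a*n,ori(phi));print(a,phi,None if q is None else np.round(q,3))
E
```

```text
0.05 0 0 [ 0.93  -0.289 -0.993  2.373 -0.724  0.391 -0.944]
0.05 0 0.09 [ 0.844 -0.155 -0.694  2.338 -0.685  0.406 -0.735]
0.08 0 0 [ 0.926 -0.369 -0.947  2.341 -0.748  0.499 -0.935]
0.08 0 0.09 [ 0.871 -0.22  -0.695  2.307 -0.678  0.499 -0.76 ]
0.08 0.03 0 [ 0.975 -0.263 -1.028  2.278 -0.601  0.444 -1.06 ]
0.08 0.03 0.09 [ 0.869 -0.135 -0.737  2.247 -0.558  0.455 -0.879]
0.08 0.05 0 [ 1.008 -0.186 -1.087  2.235 -0.453  0.412 -1.186]
0.08 0.05 0.09 [ 0.86  -0.078 -0.757  2.206 -0.458  0.431 -0.975]
0.12 0 0 [ 0.929 -0.449 -0.894  2.291 -0.751  0.628 -0.943]
0.12 0 0.09 [ 0.9   -0.293 -0.686  2.257 -0.67   0.616 -0.788]
0.12 0.05 0 [ 0.998 -0.281 -1.025  2.189 -0.554  0.538 -1.111]
0.12 0.05 0.09 [ 0.891 -0.15  -0.757  2.16  -0.493  0.542 -0.964]
-0.008 3.141592653589793 [ 1.017 -0.139 -1.132  2.415 -0.626  0.209 -1.   ]
-0.008 2.8415926535897933 [ 1.001 -0.136 -1.118  2.415 -0.609  0.207 -0.717]
-0.008 3.441592653589793 [ 1.027 -0.141 -1.141  2.415 -0.637  0.21  -1.289]
-0.011 3.141592653589793 [ 1.043 -0.123 -1.161  2.413 -0.592  0.196 -1.028]
-0.011 2.8415926535897933 [ 1.023 -0.119 -1.143  2.413 -0.571  0.194 -0.748]
-0.011 3.441592653589793 [ 1.054 -0.125 -1.171  2.412 -0.605  0.198 -1.316]
-0.014 3.141592653589793 [ 1.073 -0.106 -1.193  2.41  -0.55   0.184 -1.063]
-0.014 2.8415926535897933 [ 1.045 -0.102 -1.169  2.41  -0.522  0.181 -0.791]
-0.014 3.441592653589793 [ 1.087 -0.108 -1.206  2.41  -0.565  0.185 -1.349]
```

```bash
python3 - <<'E'
from h import *
O=ori(np.pi);T=knob0-.011*n
s=bot.sense();print(s['t'])
# via: raise
p=s['tool_pos'].copy();
try: bot.movel(p+[.05,.05,.10],vel=.3)
except bot.Unreachable as e: print("via",e)
bot.move_ptp(T+.12*ez,O)
s=bot.sense();print(s['t'],s['tool_pos']-T,s['q'].round(3),s['contact_force'])
bot.set_gripper(.062)
bot.movel(T+.05*ez,vel=.15)
s=bot.sense();print(s['t'],s['tool_pos']-T,s['q'].round(3),s['contact_force'],s['width'])
for nm in("scene","top"):
    p,d=bot.camera(nm);cv2.imwrite(f"pics/{nm}1.png",p[:,:,::-1]);np.savez(f"pics/{nm}1.npz",p=p,d=d)
a=cv2.imread("pics/scene1.png")[130:270,250:450];b=cv2.imread("pics/top1.png")[90:230,270:470]
cv2.imwrite("pics/c1.png",np.hstack([cv2.resize(a,None,fx=2,fy=2)]*1+[cv2.resize(b,None,fx=2,fy=2)]))
E
```

```text
0.1
2.9167 [ 0.00046896 -0.00039528  0.12052281] [ 0.865 -0.425 -0.85   2.292 -0.694  0.609 -0.992] [-0.27467129  0.44638316  0.13292032]
3.9 [0.00030686 0.00010237 0.05053295] [ 0.891 -0.279 -0.962  2.373 -0.687  0.383 -0.978] [-0.03024805 -0.3559567   0.13926188] 0.06173996857575778
```

View pics/c1.png

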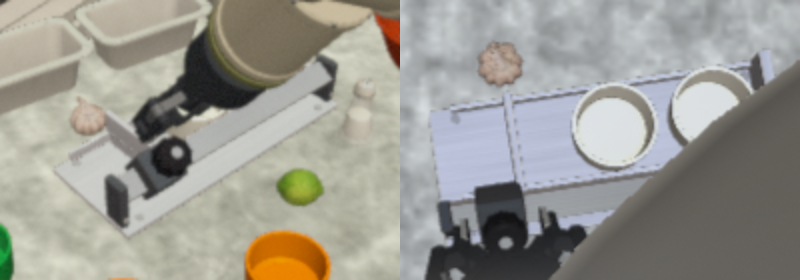

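The gripper hovers 5 cm above the knob. In the top half, the fingertips at about (458,225) and (550,222) straddle the knob at (505,240), so they are centred.

```bash
python3 - <<'E'
from h import *
T=knob0-.011*n
def st(m):
    s=bot.sense();print(m,round(s['t'],2),(s['tool_pos']-T).round(4),s['q'].round(3),s['contact_force'].round(1),s['ft_torque'].round(2),round(s['width'],4),round(s['grasp_force'],1))
print(bot.movel(T,vel=.08,f_stop=8));st("down")
bot.set_gripper(.03);st("grip")
E
```

```text
False
down 4.78 [ 0.0003 -0.0002  0.0004] [ 1.028 -0.121 -1.147  2.412 -0.578  0.195 -1.042] [-0.7 -0.6  0.2] [-0.1   0.61 -0.02] 0.0618 0.0
grip 5.12 [0.0003 0.0005 0.0006] [ 1.027 -0.122 -1.148  2.412 -0.578  0.196 -1.043] [-15.9   0.6  18.3] [0.37 1.   0.22] 0.0362 58.2
```

```bash
cat >> h.py <<'E'
def st(m):
    s=bot.sense();print(m,round(s['t'],2),"rel",[round(float((s['tool_pos']-knob0+.011*n)@a),4) for a in(ex,ey,n)],"q7",round(s['q'][6],3),"F",[round(float(s['contact_force']@a),1) for a in(ex,ey,n)],"Mn",round(float(s['ft_torque']@n),3),"w",round(s['width'],4),round(s['grasp_force'],1));return s
def turn(d):
    q=bot.sense()['q'].copy();q[6]+=d;bot.move_joints(q)
E
python3 - <<'E'
from h import *
st("0");q0=bot.sense()['q'].copy()
for k in range(1,7):
    q=q0.copy();q[6]+=.5*k;bot.move_joints(q);st(k)
p,d=bot.camera("scene");cv2.imwrite("pics/scene2.png",cv2.resize(p[130:270,250:450],None,fx=2.5,fy=2.5)[:,:,::-1])
E
```

```text
0 5.12 rel [0.0003, 0.0004, 0.0003] q7 -1.043 F [-15.6, 2.9, 23.9] Mn -0.115 w 0.0362 58.2
1 5.67 rel [0.0001, 0.0007, 0.0005] q7 -0.542 F [-10.6, 2.2, 14.9] Mn 0.018 w 0.0364 59.8
2 6.22 rel [-0.0002, 0.0006, 0.0005] q7 -0.042 F [-19.1, 1.7, 26.1] Mn 0.025 w 0.0364 60.9
3 6.77 rel [-0.0007, 0.0004, 0.0005] q7 0.458 F [-27.0, 2.3, 37.7] Mn -0.034 w 0.0366 62.0
4 7.32 rel [-0.0012, 0.0002, 0.0005] q7 0.958 F [-36.5, 1.6, 48.8] Mn -0.084 w 0.0365 63.4
5 7.87 rel [-0.0017, -0.0001, 0.0006] q7 1.458 F [-44.1, -0.3, 59.9] Mn -0.068 w 0.0365 64.5
6 8.42 rel [-0.0019, -0.0007, 0.0006] q7 1.958 F [-50.4, -0.9, 69.4] Mn 0.081 w 0.0363 65.4
```

View pics/scene2.png

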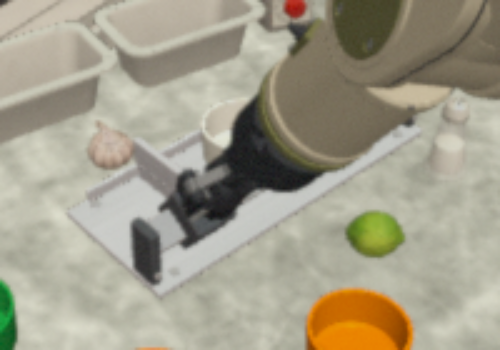

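The gripper still holds the knob after about 3 rad. The axial force rose steadily as the screw backed out, so I'll regrip to relieve it, then slide.

```bash
python3 - <<'E'
from h import *
bot.set_gripper(.055);st("open");bot.pause(.1)
bot.set_gripper(.03);s=st("regrip")
try:
    p=s['tool_pos'];print(bot.movel(p-ey*.080,vel=.06,f_stop=25));s=st("slid80")
    if (s['tool_pos']-knob0)@ey<-.07:
        print(bot.movel(s['tool_pos']-ey*.016,vel=.02,f_stop=10));s=st("end")
except bot.Unreachable as e: print(e)
print(s['q'].round(3))
p,d=bot.camera("scene");cv2.imwrite("pics/scene3.png",cv2.resize(p[130:270,250:450],None,fx=2.5,fy=2.5)[:,:,::-1])
E
```

```text
open 8.78 rel [0.0006, 0.0005, 0.0004] q7 1.958 F [-0.1, -0.0, -0.3] Mn 0.051 w 0.0549 0.0
regrip 9.18 rel [0.0003, 0.0004, 0.0003] q7 1.957 F [-10.4, 0.9, 16.4] Mn -0.024 w 0.0368 58.0
False
slid80 10.66 rel [0.0003, -0.0786, 0.0004] q7 2.322 F [-10.7, 5.9, 17.0] Mn -0.095 w 0.0366 58.7
True
end 10.97 rel [0.0003, -0.0788, 0.0003] q7 2.33 F [-10.5, 4.4, 19.1] Mn -0.101 w 0.0364 59.1
[ 0.984 -0.033 -0.887  2.379 -0.727  0.248  2.33 ]
```

View pics/scene3.png

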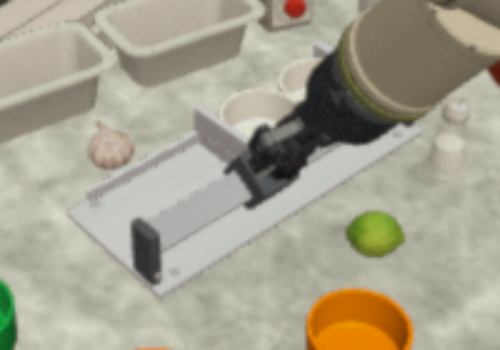

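The stop slid about 79 mm and now touches ramekin b, with the gripper still on the knob. The early f_stop looks like a transient, so I'll push on.

```bash
python3 - <<'E'
from h import *
for k in range(8):
    p=bot.sense()['tool_pos'];r=bot.movel(p-ey*.004,vel=.02,f_stop=25);s=st(r)
    if s['contact_force']@ey>18: break
print(s['q'].round(3))
E
```

```text
False 11.35 rel [0.0003, -0.0795, 0.0002] q7 2.34 F [-15.8, 15.5, 28.7] Mn -0.156 w 0.0366 59.9
False 11.6 rel [0.0004, -0.0796, 0.0001] q7 2.342 F [-19.9, 18.5, 35.7] Mn -0.129 w 0.0363 60.9
[ 0.987 -0.028 -0.883  2.375 -0.729  0.256  2.342]
```

```bash
python3 - <<'E'
from h import *
st("now")
ims=[]
for nm,(x0,y0) in(("scene",(300,130)),("top",(310,90))):
    p,d=bot.camera(nm);np.savez(f"pics/{nm}4.npz",p=p,d=d);P=cloud(nm,d)
    ims.append(cv2.resize(p[y0:y0+130,x0:x0+130 if nm=='scene' else x0+170],None,fx=2.6,fy=2.6,interpolation=cv2.INTER_CUBIC)[:,:,::-1])
    M=np.zeros((400,640),bool);M[y0:y0+130,x0:x0+170]=1
    w=((p.min(2)>170)&M&(P[...,2]>.04)&(P[...,2]<.06)).astype(np.uint8)
    nn,l,stt,ce=cv2.connectedComponentsWithStats(w)
    for i in range(1,nn):
        if stt[i,4]>25:
            q=P[l==i]-[.5135,0.0445,0]-(-.130)*ey;a=np.c_[q@ex,q@ey];c,r=cv2.minEnclosingCircle(a.astype(np.float32));print(nm,stt[i],"rail",np.round(c,4),round(r,4))
cv2.imwrite("pics/c4.png",np.hstack(ims))
E
```

```text
now 11.6 rel [0.0004, -0.0796, 0.0001] q7 2.342 F [-19.9, 18.5, 35.7] Mn -0.129 w 0.0363 60.9
scene [328 153  48  34 218] rail [ 0.0778 -0.0443] 0.0845
scene [425 183  11   7  48] rail [-0.0762 -0.1321] 0.0121
scene [312 201  38  28 359] rail [-0.0051  0.1246] 0.05
top [450 115   7  16  68] rail [ 0.1042 -0.149 ] 0.0154
top [362 122  88  54 504] rail [ 0.0732 -0.0497] 0.0908
```

View pics/c4.png

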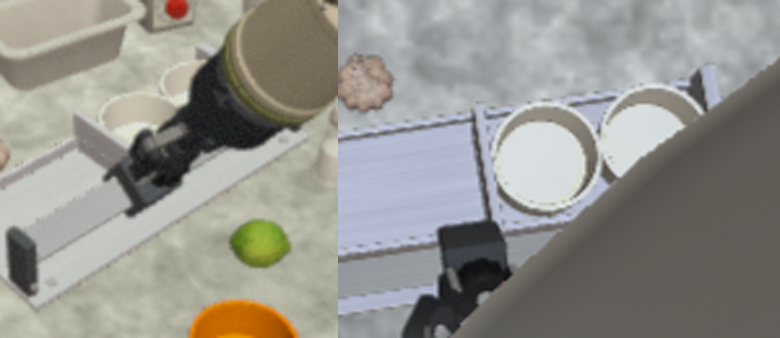

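```bash
python3 - <<'E'
from h import *
o=np.array([.5135,.0445,0])-.130*ey
for f in(0,4):
    z=np.load(f"pics/top{f}.npz");p,d=z['p'],z['d'];P=cloud("top",d)-o
    X=P@ex;Y=P@ey;Z=P[...,2]
    # profile of heights along the row at two x lines
    for x in(.085,.1):
        m=(np.abs(X-x)<.002)&(Y>-.18)&(Y<.12)&(Z<.09)
        b=np.round(Y[m]/.004).astype(int);print(f,x,{int(k)*4:int(1000*Z[m][b==k].max()) for k in np.unique(b)if Z[m][b==k].max()>.03})
    m=(np.abs(Z-.05)<.004)&(p.min(2)>150)&(X>.02)&(X<.115)&(Y>-.15)&(Y<.06)
    for g in((Y>-.03)if f==4 else (Y>-.035),):
        pts=np.c_[X[m&g],Y[m&g]];
        for _ in range(6):
            A=np.c_[2*pts,np.ones(len(pts))];c=np.linalg.lstsq(A,(pts**2).sum(1),rcond=None)[0];r=np.sqrt(c[2]+c[0]**2+c[1]**2)
            e=np.abs(np.hypot(*(pts-c[:2]).T)-r);pts=pts[e<max(.003,2*np.median(e))]
        print("B",c[:2].round(4),r.round(4),len(pts))
E
```

```text
0 0.085 {-128: 48, -124: 49, -56: 49, -52: 49, -32: 49, -28: 49, -24: 45, 40: 30, 44: 49, 48: 47, 104: 53, 108: 56, 112: 55}
0 0.1 {-152: 51, -148: 55, -144: 54, -140: 43, -124: 46, -120: 49, -116: 49, -112: 49, -68: 45, -64: 50, -60: 50, -20: 52, -16: 47, -12: 37, -8: 31, 28: 40, 32: 49, 36: 48, 40: 47, 104: 55, 108: 55, 112: 52}
B [0.0704 0.0077] 0.04 240
4 0.085 {-140: 51, -136: 46, -64: 48, -60: 51, -56: 49, -52: 50, 20: 49, 24: 53, 28: 56, 32: 56}
4 0.1 {-156: 49, -152: 53, -148: 52, -144: 54, -140: 52, -132: 48, -128: 50, -124: 49, -120: 44, -76: 51, -72: 50, -68: 46, -48: 45, -44: 50, -40: 47, 4: 41, 8: 50, 12: 49, 24: 54, 28: 56, 32: 52}
B [ 0.0714 -0.0162] 0.0397 125
```

Both end plate and ramekin rims measure consistently: B's centre is one diameter from A, and A's edge is at the plate. The midpoint of the two posts shows my assumed rail origin was off by about 12 mm, meaning the stop didn't start at exactly 0. So the row is closed, and I'll tighten now.

```bash
python3 - <<'E'
from h import *
q0=bot.sense()['q'].copy()
for k in range(1,7):
    q=q0.copy();q[6]-=.5*k;bot.move_joints(q);s=st(k)
    if np.linalg.norm(s['contact_force'])>95: break
E
```

```text
1 12.25 rel [0.0002, -0.0791, 0.0001] q7 1.842 F [-10.2, 3.6, 13.6] Mn -0.142 w 0.0367 58.5
2 12.8 rel [-0.0001, -0.0794, 0.0001] q7 1.342 F [-6.6, 1.5, 7.0] Mn -0.068 w 0.0365 59.2
3 13.35 rel [-0.0006, -0.0794, -0.0001] q7 0.845 F [-5.2, 0.2, 2.0] Mn -0.139 w 0.0363 59.6
4 13.9 rel [-0.001, -0.0791, -0.0002] q7 0.347 F [-5.4, -0.1, -0.8] Mn -0.091 w 0.0365 59.9
5 14.45 rel [-0.0014, -0.0787, -0.0003] q7 -0.153 F [-4.5, 1.5, -2.2] Mn -0.161 w 0.0361 60.1
6 15.0 rel [-0.0015, -0.078, -0.0004] q7 -0.653 F [-3.7, 3.2, -4.4] Mn -0.097 w 0.0364 60.3
```

```bash
python3 - <<'E'
from h import *
s=st("a");print(s['tau'][6])
turn(-.15);s=st("b");print(s['tau'][6])
p=s['tool_pos'];r=bot.movel(p+ey*.004,vel=.02,f_stop=9);s=st(r)
bot.movel(p,vel=.02);s=st("back")
E
```

```text
a 15.0 rel [-0.0015, -0.078, -0.0004] q7 -0.653 F [-3.7, 3.2, -4.4] Mn -0.097 w 0.0364 60.3
-0.09398009162396193
b 15.27 rel [-0.0021, -0.0775, -0.0005] q7 -0.796 F [-3.8, 1.7, -0.8] Mn 0.264 w 0.0359 61.3
-1.032905951142311
True 15.47 rel [-0.0023, -0.0767, -0.0005] q7 -0.803 F [4.2, 0.4, -3.1] Mn 0.245 w 0.0365 61.6
back 15.76 rel [-0.0022, -0.0771, -0.0006] q7 -0.814 F [-2.9, 4.2, 4.1] Mn 0.288 w 0.0367 62.3
```

```bash
python3 - <<'E'
from h import *
bot.set_gripper(.066);s=st("open");p=s['tool_pos']
bot.movel(p+.06*ez,vel=.1,f_stop=15);s=st("up")
bot.movel(s['tool_pos']+.06*ez,vel=.2);
bot.move_ptp(np.array([.30,-.45,.30]),[np.pi,0,.35]) 
s=st("away");print(s['tool_pos'])
o=np.array([.5135,.0445,0])-.130*ey
p,d=bot.camera("top");np.savez("pics/top5.npz",p=p,d=d);P=cloud("top",d)-o
X=P@ex;Y=P@ey;Z=P[...,2]
for x in(.085,.1):
    m=(np.abs(X-x)<.002)&(Y>-.18)&(Y<.12)&(Z<.09)
    b=np.round(Y[m]/.002).astype(int);print(x,{int(k)*2:int(1000*Z[m][b==k].max()) for k in np.unique(b)if Z[m][b==k].max()>.03})
h=P[209:215,300:460];
ps,ds=bot.camera("scene")
cv2.imwrite("pics/c5.png",np.hstack([cv2.resize(a,None,fx=3,fy=3,interpolation=cv2.INTER_CUBIC) for a in(ps[140:260,300:430],p[95:215,340:475])])[:,:,::-1])
E
```

```text
open 16.16 rel [-0.002, -0.0778, -0.0005] q7 -0.815 F [-0.1, 0.2, -0.2] Mn 0.004 w 0.066 0.0
up 16.91 rel [-0.0023, -0.0777, 0.0484] q7 -0.84 F [-0.2, -0.7, -0.6] Mn 0.04 w 0.0661 0.0
away 19.07 rel [-0.2602, -0.4574, 0.3255] q7 -0.36 F [-0.2, 0.4, -0.8] Mn -0.037 w 0.0663 0.0
[ 0.30108944 -0.44887331  0.29987982]
0.085 {-138: 46, -136: 49, -134: 37, -132: 32, -64: 47, -62: 48, -60: 47, -56: 48, -54: 51, -52: 47, 20: 50, 22: 47, 24: 49, 28: 54, 30: 56, 32: 54, 34: 55}
0.1 {-154: 50, -152: 53, -150: 52, -148: 53, -146: 55, -144: 53, -142: 49, -132: 46, -130: 50, -128: 48, -126: 48, -124: 49, -74: 50, -72: 50, -70: 49, -68: 49, -46: 48, -44: 48, -42: 47, -40: 39, -38: 30, -36: 38, 6: 48, 8: 47, 10: 49, 12: 49, 14: 46, 26: 54, 28: 54, 30: 56, 32: 55, 34: 55}
```

View pics/c5.png

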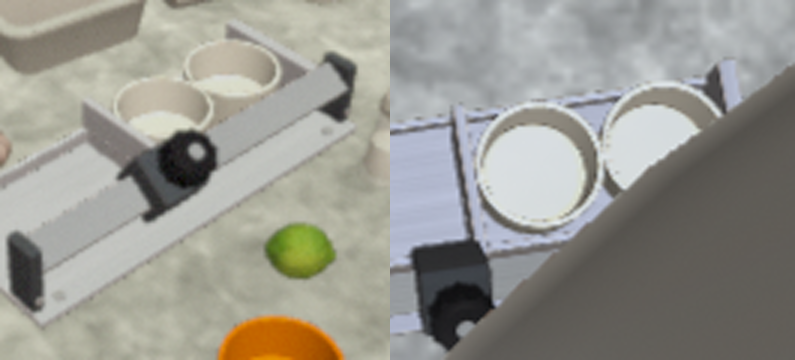

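The row stands upright and looks snug, with the knob clear of the gripper. The top depth profile hints the pusher may have shifted by 1–2 mm, so I'll compare the loaded and final top pictures at subpixel level.

```bash
python3 - <<'E'
from h import *
K=8
up=lambda f:cv2.resize(np.load(f"pics/top{f}.npz")['p'].mean(2).astype(np.float32)[95:215,320:475],None,fx=K,fy=K,interpolation=cv2.INTER_CUBIC)
a,b=up(4),up(5)
def sh(x0,y0,x1,y1,nm):
    x0,y0,x1,y1=[int(v*K) for v in(x0,y0,x1,y1)];t=a[y0:y1,x0:x1];g=4*K
    r=cv2.matchTemplate(b[y0-g:y1+g,x0-g:x1+g],t,cv2.TM_CCOEFF_NORMED);_,m,_,l=cv2.minMaxLoc(r);print(nm,"px",(l[0]-g)/K,(l[1]-g)/K,round(m,3))
# c5 right: crop origin (340,95) scale 3 -> here +20
sh(20+18,34,20+26,70,"pusher");sh(20+28,32,20+72,76,"B");sh(20+104,18,20+118,34,"plate")
sh(20+72,28,20+98,50,"A");sh(20+8,80,20+33,92,"block")
E
```

```text
pusher px -1.125 0.25 0.986
B px -0.25 0.0 0.976
plate px 0.0 0.0 1.0
A px -0.125 0.0 0.99
block px -1.25 0.125 0.991
```

Pusher and block moved back about 1.1 px (~2 mm) while tightening, because wrist wobble dragged the stop before the screw bit. That leaves too little margin. I'll redo it with the push preload held during tightening.

```bash
python3 - <<'E'
from h import *
O=ori(np.pi);T=knob0-.011*n-.0780*ey
bot.move_ptp(T+.12*ez,O);bot.movel(T+.05*ez,vel=.2)
print(bot.movel(T,vel=.1,f_stop=10));st("down")
bot.set_gripper(.03);s=st("grip");print(s['tau'][6])
for a in(1.5,1.4):
    q0=bot.sense()['q'].copy()
    for k in(1,2):
        q=q0.copy();q[6]+=a*k/2;bot.move_joints(q);s=st(k)
    bot.set_gripper(.055);bot.pause(.05);bot.set_gripper(.03);s=st("regrip")
print(bot.movel(s['tool_pos']-ey*.007,vel=.03,f_stop=35));s=st("push");print(s['q'].round(3),s['tau'][6])
E
```

```text
False
down 22.02 rel [0.0007, -0.0783, 0.0005] q7 -0.682 F [-0.5, -0.5, 0.7] Mn 0.027 w 0.0659 0.0
grip 22.39 rel [0.0005, -0.0776, 0.0004] q7 -0.682 F [-11.3, 4.7, 19.3] Mn -0.021 w 0.0364 59.1
0.05279722739942372
1 23.14 rel [0.0, -0.0771, 0.0006] q7 0.069 F [-8.9, 4.3, 11.1] Mn -0.027 w 0.0364 60.0
2 23.89 rel [-0.0008, -0.0767, 0.0007] q7 0.819 F [-22.8, 5.6, 29.1] Mn -0.038 w 0.0363 61.8
regrip 24.56 rel [-0.0007, -0.0776, 0.0005] q7 0.818 F [-18.8, 1.3, 25.3] Mn 0.009 w 0.0368 57.1
1 25.27 rel [-0.0013, -0.0776, 0.0007] q7 1.519 F [-18.4, 2.7, 26.1] Mn 0.119 w 0.0366 57.2
2 25.98 rel [-0.0015, -0.078, 0.0008] q7 2.219 F [-25.6, 2.8, 36.4] Mn 0.047 w 0.0363 58.4
regrip 26.63 rel [-0.0008, -0.0776, 0.0006] q7 2.218 F [-9.7, 1.2, 14.8] Mn -0.033 w 0.0367 58.2
False
push 27.02 rel [-0.0008, -0.0801, 0.0004] q7 2.246 F [-18.3, 21.5, 32.4] Mn -0.131 w 0.0363 60.3
[ 1.008 -0.03  -0.903  2.377 -0.734  0.255  2.246] 0.1370932487770915
```

```bash
python3 - <<'E'
from h import *
s=bot.sense();q=bot.ik(s['tool_pos']-.005*ey,s['tcp_rot']);print((q-s['q']).round(3))
assert abs(q-s['q']).max()<.15
st("s");tot=0;q7=s['q'][6];dq=q-s['q']
for k in range(1,13):
    q[6]=q7-.25*k;bot.move_joints(q);s=st(k);print("   tau",s['tau'][6].round(2),"lag",(q[6]-s['q'][6]).round(3))
    if np.linalg.norm(s['contact_force'])>90 or (k>9 and s['tau'][6]<-.6): break
    if s['contact_force']@ey<8: q[:6]+=.4*dq[:6]
E
```

```text
[ 0.004  0.006  0.009 -0.004 -0.004  0.004  0.017]
s 27.02 rel [-0.0008, -0.0801, 0.0004] q7 2.246 F [-18.3, 21.5, 32.4] Mn -0.131 w 0.0363 60.3
1 27.37 rel [-0.0008, -0.08, 0.0002] q7 1.995 F [-21.8, 23.2, 38.5] Mn -0.204 w 0.0365 60.8
   tau -0.34 lag 0.001
2 27.72 rel [-0.0008, -0.0801, 0.0002] q7 1.745 F [-18.4, 21.6, 34.4] Mn -0.194 w 0.0367 60.1
   tau -0.32 lag 0.001
3 28.07 rel [-0.0008, -0.0801, 0.0001] q7 1.495 F [-17.6, 21.9, 31.8] Mn -0.233 w 0.036 59.7
   tau -0.32 lag 0.001
4 28.42 rel [-0.0007, -0.08, 0.0001] q7 1.245 F [-14.9, 21.3, 27.7] Mn -0.211 w 0.0361 59.3
   tau -0.31 lag 0.001
5 28.77 rel [-0.0008, -0.08, 0.0] q7 0.995 F [-12.0, 21.5, 22.8] Mn -0.192 w 0.0364 59.0
   tau -0.29 lag 0.001
6 29.12 rel [-0.0007, -0.08, 0.0] q7 0.745 F [-10.4, 21.1, 20.5] Mn -0.213 w 0.0362 58.8
   tau -0.3 lag 0.001
7 29.47 rel [-0.0007, -0.08, -0.0] q7 0.495 F [-9.1, 22.7, 17.9] Mn -0.171 w 0.037 58.6
   tau -0.33 lag 0.001
8 29.82 rel [-0.0008, -0.08, -0.0001] q7 0.245 F [-6.6, 20.0, 14.4] Mn -0.096 w 0.036 58.5
   tau -0.35 lag 0.001
9 30.17 rel [-0.0007, -0.0799, -0.0001] q7 -0.005 F [-4.3, 20.3, 11.7] Mn -0.209 w 0.0362 58.7
   tau -0.25 lag 0.001
10 30.52 rel [-0.0007, -0.0799, -0.0001] q7 -0.255 F [-3.6, 20.2, 9.7] Mn -0.002 w 0.0363 59.3
   tau -0.49 lag 0.001
11 30.87 rel [-0.0007, -0.0799, -0.0002] q7 -0.505 F [-2.3, 21.0, 7.3] Mn -0.018 w 0.0366 59.7
   tau -0.49 lag 0.001
12 31.22 rel [-0.0021, -0.0794, -0.0004] q7 -0.755 F [-5.2, 19.5, 6.5] Mn 0.122 w 0.0365 60.9
   tau -0.63 lag 0.0
```

The push held at about 20 N through tightening, and torque rose at the end. I'll release, retreat and check.

```bash
python3 - <<'E'
from h import *
bot.set_gripper(.066);s=st("open");bot.movel(s['tool_pos']+.06*ez,vel=.1,f_stop=15);s=st("up")
bot.movel(s['tool_pos']+.06*ez,vel=.2);bot.move_ptp(np.array([.30,-.45,.30]),[np.pi,0,.35]);bot.pause(.3)
p,d=bot.camera("top");np.savez("pics/top6.npz",p=p,d=d)
ps,ds=bot.camera("scene");cv2.imwrite("pics/c6.png",np.hstack([cv2.resize(a,None,fx=3,fy=3,interpolation=cv2.INTER_CUBIC) for a in(ps[140:260,300:430],p[95:215,340:475])])[:,:,::-1])
K=8
up=lambda f:cv2.resize(np.load(f"pics/top{f}.npz")['p'].mean(2).astype(np.float32)[95:215,320:475],None,fx=K,fy=K,interpolation=cv2.INTER_CUBIC)
a,b=up(4),up(6)
def sh(x0,y0,x1,y1,nm):
    x0,y0,x1,y1=[int(v*K) for v in(x0,y0,x1,y1)];t=a[y0:y1,x0:x1];g=4*K
    r=cv2.matchTemplate(b[y0-g:y1+g,x0-g:x1+g],t,cv2.TM_CCOEFF_NORMED);_,m,_,l=cv2.minMaxLoc(r);print(nm,"px",(l[0]-g)/K,(l[1]-g)/K,round(m,3))
sh(38,34,46,70,"pusher");sh(48,32,92,76,"B");sh(92,28,118,50,"A");sh(28,80,53,92,"block")
print(bot.sense()['t'])
E
```

```text
open 31.62 rel [-0.0008, -0.0855, 0.0005] q7 -0.754 F [0.3, -0.6, 0.3] Mn -0.015 w 0.0659 0.0
up 32.37 rel [-0.0011, -0.0856, 0.0494] q7 -0.786 F [0.5, 0.3, -1.5] Mn 0.017 w 0.0657 0.0
pusher px -0.25 0.125 0.97
B px -0.25 -1.125 0.924
A px -0.375 -1.0 0.928
block px -0.375 0.125 0.994
34.9083
```

View pics/c6.png

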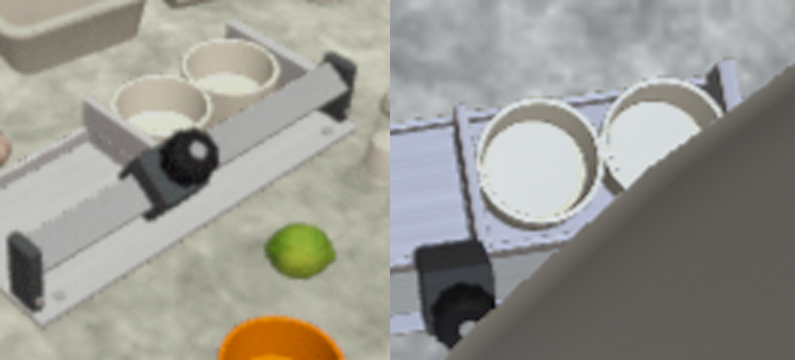

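The final picture shows the ramekins upright and touching each other, the plate and the pusher. The pusher is within 0.5 mm of its loaded position and nothing else has moved, so I'm handing in.

```bash
python3 -c "
from plant import bot
print(bot.close_job())"
```

```text
the job is handed in; nothing more can be done
None
```

The job is handed in: the knob was unscrewed, the stop slid until both ramekins were snug against the end plate, and the knob was screwed down hard again. My last check put the pusher within about 0.5 mm of snug and the ramekins upright. I judged the knob's tightness only by the rise in wrist torque, and no verdict came back.

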